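# Press a heel block into the sprung nest of a nailing jig and hold it

### The arm

A 6-joint arm with a two-finger parallel gripper is mounted at the origin on a cart in front of the work surface, level with it; the furniture and walls round the work are solid. World frame = base frame: x ahead of the robot, y to its left, z up, the work surface at z = 0. Lengths are in mm, angles in rad, forces in N, time in s.
With the tool pointing down it reaches from about 350 to 975 mm from the base axis. Payload 7.1 kg.
Tool frame: the origin (TCP) lies between the finger pads; the fingertips stand 8 mm ahead of it and the grasp point (between the pads) lies 11 mm behind it; x points along the fingers, y is the direction in which the jaws open and shut, and the axes are right-handed (so a half turn about x gives the same grasp; the last joint's range is limited). The gripper opens to 88 mm and grips with 3 to 60 N. Pads are 20 mm wide; open, the fingers measure 115 mm over their backs; the gripper's body (75 mm by 178 mm) begins 61 mm behind the grasp point.
Start: joints at [1.268, 0.423, 1.63, -0, 1.089, -0.019], TCP at [174.972, 599.991, 230.675] pointing down, gripper open.
Joint ranges: [-3, 3], [-0.9, 2.11], [0.09, 2.58], [-1.31, 4.45], [0.11, 2.69], [-2.54, 2.54]. Speed limits (rad/s): [2.39, 2.39, 3.01, 3.14, 3.14, 3.14].

### API

Orientations are given as a rotation vector (axis times angle).
In Python, from workcell import ctrl gives the robot as it stands.
- The arm moves only by the tool apply_moves, never from a script. Its argument "increments" is a list of rows, each an object with "gripper": the opening in per cent of the stroke, from 0 (shut) to 100 (fully open); "delta_pos": the shift along the tool's x, y, z in cm, a list of three; "dr": the turn, a rotation vector about the tool's x, y, z in rad, a list of three. In form: [{"gripper": gripper, "delta_pos": [dx, dy, dz], "dr": [ax, ay, az]}, ...]. A call has exactly 5 rows; each row shifts and turns the commanded pose from where the row before left it, along the tool's axes as they then stand; what a row does not reach is not made up. A row lasts 1/12 s, in which the tool goes at most 41.7 mm and 7.16 degrees, less where a joint would pass 70% of its speed; a pose out of reach is approached as far as the arm can. A call with a gripper value outside its range is refused whole. The fingers move at their own pace and stop on an object; the grip force is fixed at half the most. Time passes only in rows, so rows that do not move let the fingers close, or fill a call up. It gives the time, the measured TCP pose, the force and the opening at its end, in the units of the state.
- ctrl.get_obs(): the state, without advancing time (a new reading comes with each control period).
- ctrl.get_image(name): name is "side" or "top"; returns a dict with "img" (400x640x3 uint8, red, green, blue), "range_z" (400x640 float32, mm along the optical axis (not along the pixel's ray), 0 where there is no reading), "mtx" (3x3 intrinsics, pixels), "k1" (the pictures are not rectified: a ray, as slopes to the right and down, at radius r is drawn at 1 + k1 r^2 times it, then the intrinsics apply), "rvec" (rotation vector, rad) and "tvec" (3), from world to camera coordinates, as OpenCV has them. Camera axes: x right, y down, z forward; pixel columns grow to the right and rows downward; lengths in mm; the calibration is good to about 2 mm. A picture is of the moment at which its call begins.
- ctrl.close_job(): hands the job in, once; it reports no verdict.
The state is a dict: "t": time; "qpos": joint angles; "qvel": joint speeds; "joint_torque": joint torques, N m; "ee_pos": TCP position; "orientation": TCP orientation; "ft_force": force on the tool from outside, world axes, zero at the start; "moment": the same for the moment, N m; "width": finger opening in mm.
Only numpy, scipy, OpenCV 4.12 (cv2) and the standard library are available. Lean on these libraries where they do the work, as an engineer would, in place of code of your own. Each camera call takes 0.05 s, during which the arm holds its last target. There are 200 camera calls.

### The job

Bring the thicker of the two heel blocks lying in front of the nailing jig, rounded end first, flat on the bench into the jig's V-shaped nest, and push it straight in with a steady force of about 10 N (a kilogram), so that the sprung nest gives by about half its travel and the heel's single nail mark stands under the guide bush. The springs will kick the heel out again, so keep pushing steadily and finish while still holding it there, square to the jig, for a colleague who drives the nails. Do not run the nest back onto its hard stop, and leave the thinner heel, the hammer and the tack box where they lie.

Things in the scene. Friction and masses are not known exactly. Their poses are not given: they have to be found in the camera images.
- thick_heel: D-shaped, hard smooth black block, 60 mm wide, 58 mm long, 22 mm thick. Origin: middle of its underside, z up. Own -y points to the rounded end (radius 30 mm, 29 mm from the origin), +y to the flat end (29 mm away; looks hollow, is solid straight across). Straight sides at x = +-30 mm run from y = +1 to +29 mm: grip across them or push the flat end. 40 to 85 g, friction 0.2 to 0.3
- nail_mark (a point): the single nail mark near the rounded end of the thick heel, on its top face, 12 mm from the heel's origin towards that end (two more marks sit side by side near the flat end)
- jig: dark green nailing jig bolted to the bench. Origin: on the bench under the apex of the V nest at rest; +x is the way the heel is pushed in (level, away from the robot), y left. Steel tongue over the nest: 24 mm wide, 34 to 46 mm above the bench, its end at x = -28 mm; nothing stands in front of that. The green block (76 mm wide, 34 mm high) begins at x = +28 mm. The heel slides on the bench itself
- nest (a point): deepest point of the bare-metal V nest, at its top edge 21 mm above the bench; moves with the nest, axes as the jig's. The nest is 68 mm wide; its faces open towards -x at 60 degrees either side of x, arms reaching 17.5 mm out. With the rounded end fully in the V, the heel's origin is 34 mm and its flat end 63 mm from this point towards -x
- back_gauge (a joint): how far the nest is pressed back along the jig's +x, in m: 0 at rest (sprung out), 0.012 on its hard stop. The springs push back with 3 N at the start of the travel and 1.2 N more for each mm: 10 N at 0.006, 17 N at the hard stop
- nail_guide (a point): centre of the brass guide bush at the end of the tongue, at its lower rim 31.5 mm above the bench, at x = -15.6 mm in the jig's frame. The nail mark is right under it when the nest is pressed back 6 mm; the heel's flat end is then at x = -57 mm
- thin_heel: the other heel block, of tan leather board: same outline, only 18 mm thick, for another pair of shoes; to be left where it lies. Origin: middle of its underside, axes as for the thick heel
- hammer: hammer with an ash handle, 112 x 263 x 28 mm, lying right of the jig; to be left there. Origin: middle of its underside
- tack_box: closed red tin box of tacks, 70 x 102 x 39 mm, at the right; to be left there. Origin: middle of its underside
There are look-alikes about, which are no part of the job. Leave any green look-alike of the thick_heel alone.

How it is judged (in metres and radians):
On the way:
1. the heel is held pressed into the sprung nest, steadily, for two seconds (value of joint back_gauge between 0.0025 and 0.0095 m and horizontal distance between nail_mark and nail_guide below 0.0045 m and angle between the y axis of thick_heel and the x axis of jig, either way round below 0.1 rad and x of thick_heel in the frame of nest between -0.038 and -0.029 m and contact force between thick_heel and back_gauge between 4.5 and 18 N and contact force between the fingers and thick_heel above 4 N and height (world z) of thick_heel below 0.004 m and angle between thick_heel's own z axis and vertical below 0.08 rad), for 2 s.
At the end, for the whole second after the job is handed in: The fingers hold the thick heel, flat on the bench and square to the jig within 0.1 rad, rounded end in the V; the nest is pressed back 2.5 to 9.5 mm (6 to 14 N of push), the nail mark is within 4.5 mm of the point under the guide bush, and nothing moves (all of step 1 and linear speed of thick_heel below 0.004 m/s); the arm keeps its last pose, push and grip.
It fails at once if the nest is driven onto its hard stop (value of joint back_gauge above 0.0114 m).
It fails at once if the thin heel, the hammer or the tack box is disturbed (distance of any of thin_heel, hammer, tack_box from where it was at the start of the episode above 0.02 m).
It also fails if it takes over 51 s, if anything falls off the work surface, if the arm or the gripper's body presses on something with over 40 N, if the wrist force passes 120 N, or if a joint passes its speed limit or range.

## Working session

There is one attempt and no reset: what is moved stays moved. The work goes in short steps, Python scripts to look and compute and a tool call to move; the robot and the scene stay as the last step left them, time stands still between calls to the robot, and variables do not carry over. Pictures are saved under pics/ and viewed, about 8 in all and at most 12, crops included, and the job is handed in when it is done.

Besides the shell and the picture viewer there is one more tool, called after "Emit:" in YAML: its name, and indented under it one key for each argument. apply_moves: Moves the arm, as the interface text tells. Its arguments: {"type":"object","properties":{"increments":{"type":"array","items":{"type":"object","properties":{"gripper":{"type":"number"},"delta_pos":{"type":"array","items":{"type":"number"}},"dr":{"type":"array","items":{"type":"number"}}}}}},"required":["increments"]}

```bash
mkdir -p pics; ls; python3 - <<'E'
from workcell import ctrl
import cv2,numpy as np,pickle
o=ctrl.get_obs();print(o)
for n in("top","side"):
    d=ctrl.get_image(n);pickle.dump(d,open(f"pics/{n}0.pkl","wb"))
    cv2.imwrite(f"pics/{n}0.png",d["img"][:,:,::-1]);print(n,d["mtx"],d["k1"],d["rvec"],d["tvec"])
E
```

```text
pics
{'t': 0.0, 'qpos': array([ 1.26804173e+00,  4.23801789e-01,  1.63069044e+00, -4.28651567e-05,
        1.08861400e+00, -1.90028705e-02]), 'qvel': array([ 1.72518949e-03, -8.41953459e-05,  1.69049722e-03, -7.42318344e-04,
        4.83668704e-04,  9.16279520e-04]), 'joint_torque': array([ 4.01046564e-04, -5.44618106e+01, -2.73671186e+01,  6.43873564e-02,
        2.25736928e-02, -7.94667721e-05]), 'ee_pos': array([174.7989547 , 599.48698959, 229.92590798]), 'orientation': array([ 0.22153215,  1.5595036 , -0.22389508]), 'ft_force': array([-0.2040152 ,  0.03236607,  1.35966178]), 'moment': array([ 0.00868444, -0.0287856 , -0.03232098]), 'width': 87.77786933865468}
top [[391.73433378   0.         322.41129261]
 [  0.         391.73433378 199.67469489]
 [  0.           0.           1.        ]] -0.029188761151270816 [ 2.13753572 -2.1753698   0.10890942] [-118.53401496  503.1429688  1151.10838062]
side [[362.91856222   0.         322.90780003]
 [  0.         362.91856222 198.32376734]
 [  0.           0.           1.        ]] -0.031007126821668472 [ 2.19447953 -0.56635798  0.26498091] [-534.21993813  128.11006425  833.38881542]
```

View pics/top0.png

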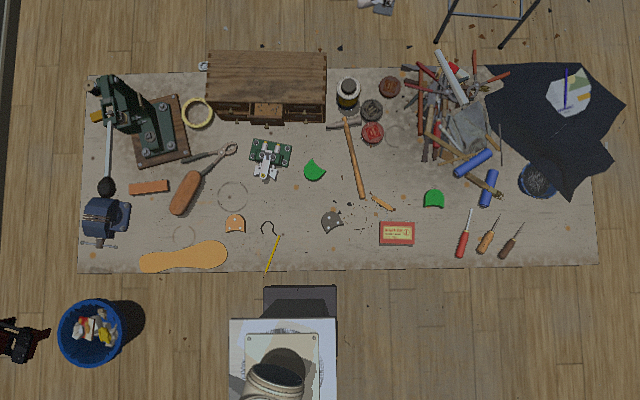

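View pics/side0.png

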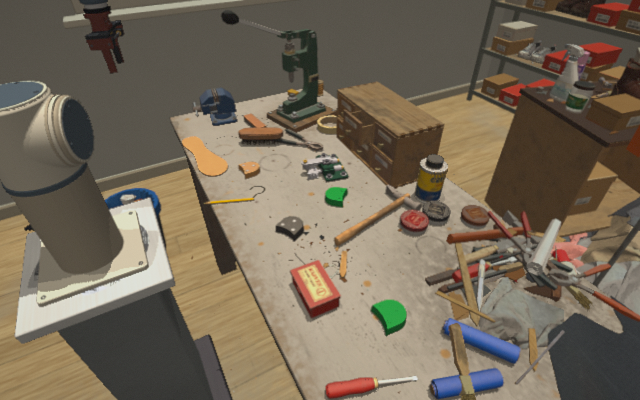

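The top view shows the black heel at about (332,221), the tan heel at (235,222), the jig at (268,160), the hammer handle at (355,160) and the box at (396,233). The side view shows the black heel at (290,226). Next I rectify the relevant patch onto metric planes.

```bash
cat > h.py <<'E'
import cv2,numpy as np
def cam(d):
    R=cv2.Rodrigues(np.array(d["rvec"]))[0];return d["mtx"],np.array([d["k1"],0,0,0,0.]),R,np.array(d["tvec"]).reshape(3)
def to_plane(d,uv,z):
    K,D,R,t=cam(d);n=cv2.undistortPoints(np.float64(uv).reshape(-1,1,2),K,D).reshape(-1,2)
    r=np.c_[n,np.ones(len(n))]@R;c=-R.T@t
    return c+r*((z-c[2])/r[:,2])[:,None]
def proj(d,P):
    K,D,R,t=cam(d);return cv2.projectPoints(np.float64(P).reshape(-1,1,3),cv2.Rodrigues(R)[0],t,K,D)[0].reshape(-1,2)
def ortho(d,x0,x1,y0,y1,z,s):
    # picture up = +x, left = +y, s px/mm
    X=np.arange(x1,x0,-1/s);Y=np.arange(y1,y0,-1/s)
    g=np.stack([np.repeat(X,len(Y)),np.tile(Y,len(X)),np.full(len(X)*len(Y),z)],1)
    m=proj(d,g).astype(np.float32).reshape(len(X),len(Y),2)
    return cv2.remap(d["img"],m[...,0],m[...,1],cv2.INTER_CUBIC)
E
python3 - <<'E'
import pickle,cv2,numpy as np
from h import *
t=pickle.load(open("pics/top0.pkl","rb"));s=pickle.load(open("pics/side0.pkl","rb"))
print(to_plane(t,[[332,221],[269,158],[235,222],[312,168]],20).round(0))
print(to_plane(s,[[290,226],[330,170]],20).round(0))
c=to_plane(t,[[300,190]],20)[0]
x0,x1,y0,y1=c[0]-170,c[0]+150,c[1]-170,c[1]+170;x0,x1,y0,y1=[round(v) for v in(x0,x1,y0,y1)];print(x0,x1,y0,y1)
a=ortho(t,x0,x1,y0,y1,22,1.8);b=ortho(s,x0,x1,y0,y1,22,1.8)
cv2.imwrite("pics/o_top.png",a[:,:,::-1]);cv2.imwrite("pics/o_side.png",b[:,:,::-1])
E
```

```text
[[ 437. -155.   20.]
 [ 634.   35.   20.]
 [ 439.  138.   20.]
 [ 600.  -97.   20.]]
[[ 433. -158.   20.]
 [ 634.    1.   20.]]
363 683 -230 110
```

View pics/o_top.png

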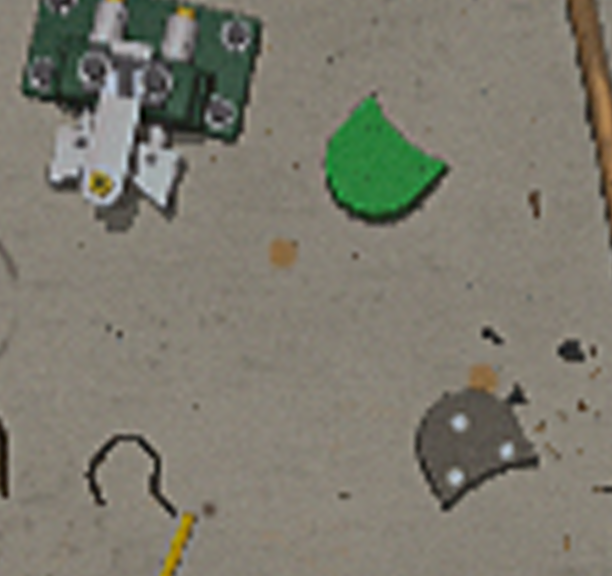

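View pics/o_side.png

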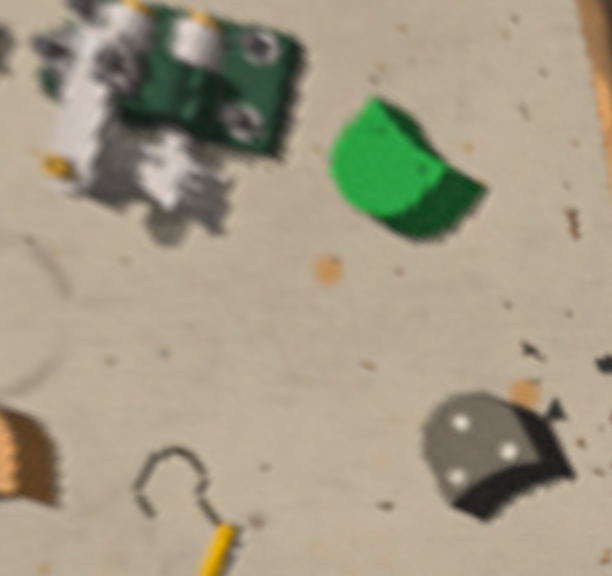

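Top view: in plane-z=22 pixels, the heel's single nail mark is at (459,422) and its pair at (507,450) and (455,477). The bush is at (101,183), and the base screws at (42,72), (220,112) and (237,35) put the jig heading near -12.5°. The side view shows the same heel marks within about 1 mm. I'll triangulate the bush and refine the numbers.

```bash
python3 - <<'E'
import pickle,cv2,numpy as np
from scipy.spatial.transform import Rotation as Ro
from h import *
T=pickle.load(open("pics/top0.pkl","rb"));S=pickle.load(open("pics/side0.pkl","rb"))
def o2uv(d,cr): # ortho px -> raw px
    return proj(d,[[683-r/1.8,110-c/1.8,22] for c,r in cr])
# refine marks: bright blobs within 6px
def blob(d,cr,f,rad):
    a=ortho(d,363,683,-230,110,22,1.8);m=f(a.astype(int)).astype(np.uint8)
    n,l,st,ce=cv2.connectedComponentsWithStats(m)
    i=1+np.argmin(np.hypot(*(ce[1:]-cr).T)+1000*(st[1:,4]<8));return ce[i],st[i,4]
br=lambda a:a.min(2)>150
ye=lambda a:(a[...,0]-a[...,2]>60)&(a[...,1]-a[...,2]>35)
for d,cs in((T,[(459,422),(507,450),(455,477)]),(S,[(461,422),(510,450),(457,477)])):
    q=[]
    for c in cs:
        a=ortho(d,363,683,-230,110,22,1.8).astype(float).min(2);x,y=c
        w=a[y-9:y+10,x-9:x+10];w=np.clip(w-np.median(w)-25,0,None);g=np.mgrid[-9:10,-9:10]
        q.append((x+(w*g[1]).sum()/w.sum(),y+(w*g[0]).sum()/w.sum()))
    P=to_plane(d,o2uv(d,q),22);mid=(P[1]+P[2])/2;v=P[0]-mid;u=P[1]-P[2]
    print(P.round(1).tolist(),np.degrees([np.arctan2(v[1],v[0]),np.arctan2(u[0],-u[1])]))
bT=blob(T,(101,183),ye,9);bS=blob(S,(55,165),ye,9);print(bT,bS)
n=[];PP=[]
for d,b in((T,bT),(S,bS)):
    K,D,R,t=cam(d);n.append(cv2.undistortPoints(o2uv(d,[b[0]]).reshape(-1,1,2),K,D).reshape(2,1));PP.append(np.c_[R,t])
X=cv2.triangulatePoints(PP[0],PP[1],n[0],n[1]);print("bush",(X[:3]/X[3]).T)
for z in(31,46):print(to_plane(T,o2uv(T,[bT[0]]),z),to_plane(S,o2uv(S,[bS[0]]),z))
# screws for angle
print(to_plane(T,o2uv(T,[(42,72),(220,112),(237,35)]),12).round(1).tolist())
from workcell import ctrl
print(Ro.from_rotvec(ctrl.get_obs()['orientation']).as_matrix().round(3))
a=ortho(T,560,690,-40,100,21,5);cv2.imwrite("pics/jig.png",a[:,:,::-1])
E
```

```text
[[448.3, -144.9, 22.0], [432.8, -171.3, 22.0], [417.8, -143.1, 22.0]] [28.12051471 28.04105393]
[[448.6, -145.8, 22.0], [432.3, -172.6, 22.0], [418.3, -143.8, 22.0]] [28.08366653 25.88647811]
(array([ 99.39449541, 182.94189602]), np.int32(327)) (array([ 53.4877193 , 165.10877193]), np.int32(570))
bush [[577.5683349   51.29912053  42.8585035 ]]
[[579.72468048  53.27945035  31.        ]] [[585.36230331  67.77745234  31.        ]]
[[576.9897924   50.77714113  46.        ]] [[575.51130135  46.9322056   46.        ]]
[[645.3, 88.6, 12.0], [622.9, -11.1, 12.0], [666.1, -20.6, 12.0]]
[[-0.     0.28   0.96 ]
 [-0.001  0.96  -0.28 ]
 [-1.    -0.001 -0.   ]]
```

View pics/jig.png

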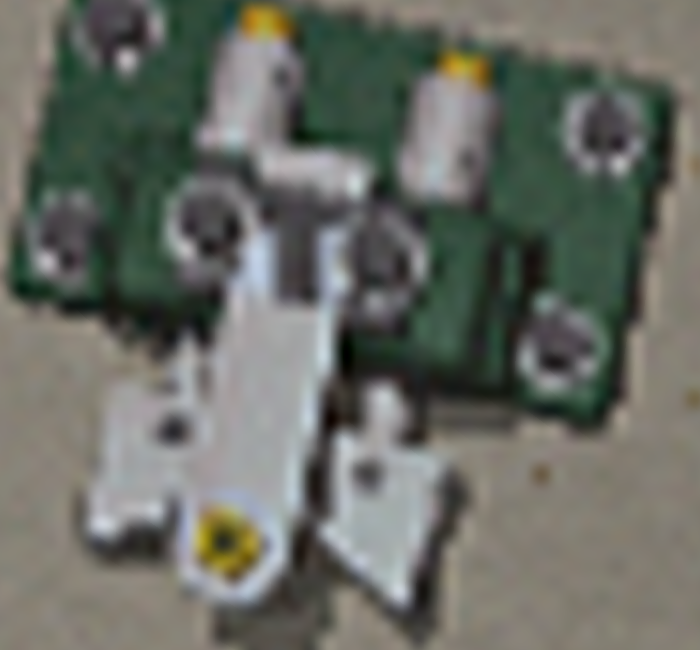

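Measured so far:
- Heel origin is about (438,-151), rounded end heading 28°.
- Jig heading is -12.6°, bush at about (577,51).
- The jig crop shows the bush at (225,540) and the nest screws at (174,428) and (370,472), which is consistent.

Now I move over the heel.

Emit:
apply_moves:
  increments:
    - {"gripper": 100, "delta_pos": [0, -2.14, 3.39], "dr": [0, 0, 0]}
    - {"gripper": 100, "delta_pos": [0, -2.14, 3.39], "dr": [0, 0, 0]}
    - {"gripper": 100, "delta_pos": [0, -2.14, 3.39], "dr": [0, 0, 0]}
    - {"gripper": 100, "delta_pos": [0, -2.14, 3.39], "dr": [0, 0, 0]}
    - {"gripper": 100, "delta_pos": [0, -2.14, 3.39], "dr": [0, 0, 0]}

```text
t: 0.52
ee_pos: [308.4, 448.2, 230.4]
orientation: [0.222, 1.56, -0.223]
ft_force: [-0.5, 1.2, 1.3]
width: 87.9
```

Emit:
apply_moves:
  increments:
    - {"gripper": 100, "delta_pos": [0, -2.14, 3.39], "dr": [0, 0, 0]}
    - {"gripper": 100, "delta_pos": [0, -2.14, 3.39], "dr": [0, 0, 0]}
    - {"gripper": 100, "delta_pos": [0, -2.14, 3.39], "dr": [0, 0, 0]}
    - {"gripper": 100, "delta_pos": [0, -2.14, 3.39], "dr": [0, 0, 0]}
    - {"gripper": 100, "delta_pos": [0, -2.14, 3.39], "dr": [0, 0, 0]}

```text
t: 0.93
ee_pos: [441.3, 297.8, 230.5]
orientation: [0.222, 1.56, -0.223]
ft_force: [0.3, -0.0, 1.1]
width: 87.9
```

Emit:
apply_moves:
  increments:
    - {"gripper": 100, "delta_pos": [0.87, -2.96, 0.76], "dr": [0, 0, 0]}
    - {"gripper": 100, "delta_pos": [0.87, -2.96, 0.76], "dr": [0, 0, 0]}
    - {"gripper": 100, "delta_pos": [0.87, -2.96, 0.76], "dr": [0, 0, 0]}
    - {"gripper": 100, "delta_pos": [0.87, -2.96, 0.76], "dr": [0, 0, 0]}
    - {"gripper": 100, "delta_pos": [0.87, -2.96, 0.76], "dr": [0, 0, 0]}

```text
t: 1.35
ee_pos: [435.1, 145.4, 186.7]
orientation: [0.223, 1.56, -0.223]
ft_force: [0.6, -0.4, -0.1]
width: 88.1
```

Emit:
apply_moves:
  increments:
    - {"gripper": 100, "delta_pos": [0.87, -2.96, 0.76], "dr": [0, 0, 0]}
    - {"gripper": 100, "delta_pos": [0.87, -2.96, 0.76], "dr": [0, 0, 0]}
    - {"gripper": 100, "delta_pos": [0.87, -2.96, 0.76], "dr": [0, 0, 0]}
    - {"gripper": 100, "delta_pos": [0.87, -2.96, 0.76], "dr": [0, 0, 0]}
    - {"gripper": 100, "delta_pos": [0.87, -2.96, 0.76], "dr": [0, 0, 0]}

```text
t: 1.77
ee_pos: [430.1, -7.2, 143.2]
orientation: [0.223, 1.559, -0.223]
ft_force: [-0.2, -0.3, -0.0]
width: 87.7
```

Emit:
apply_moves:
  increments:
    - {"gripper": 100, "delta_pos": [0.87, -2.96, 0.76], "dr": [0, 0, 0]}
    - {"gripper": 100, "delta_pos": [0.87, -2.96, 0.76], "dr": [0, 0, 0]}
    - {"gripper": 100, "delta_pos": [0.87, -2.96, 0.76], "dr": [0, 0, 0]}
    - {"gripper": 100, "delta_pos": [0.87, -2.96, 0.76], "dr": [0, 0, 0]}
    - {"gripper": 100, "delta_pos": [0.87, -2.96, 0.76], "dr": [0, 0, 0]}

```text
t: 2.18
ee_pos: [425.2, -160.0, 99.6]
orientation: [0.223, 1.56, -0.223]
ft_force: [1.0, 0.0, -0.1]
width: 88.0
```

Emit:
apply_moves:
  increments:
    - {"gripper": 100, "delta_pos": [0, 0, 0], "dr": [-0.11, 0, 0]}
    - {"gripper": 100, "delta_pos": [0, 0, 0], "dr": [-0.11, 0, 0]}
    - {"gripper": 100, "delta_pos": [0, 0, 0], "dr": [-0.11, 0, 0]}
    - {"gripper": 100, "delta_pos": [0, 0, 0], "dr": [-0.11, 0, 0]}
    - {"gripper": 100, "delta_pos": [0, 0, 0], "dr": [-0.11, 0, 0]}

```text
t: 2.6
ee_pos: [425.3, -158.6, 99.9]
orientation: [-0.213, 1.561, 0.213]
ft_force: [0.8, -0.5, -0.8]
width: 88.4
```

Emit:
apply_moves:
  increments:
    - {"gripper": 100, "delta_pos": [0, 0, 0], "dr": [-0.11, 0, 0]}
    - {"gripper": 100, "delta_pos": [0, 0, 0], "dr": [-0.11, 0, 0]}
    - {"gripper": 100, "delta_pos": [0, 0, 0], "dr": [0, 0, 0]}
    - {"gripper": 100, "delta_pos": [0, 0, 0], "dr": [0, 0, 0]}
    - {"gripper": 100, "delta_pos": [0, 0, 0], "dr": [0, 0, 0]}

```text
t: 3.02
ee_pos: [425.5, -158.5, 100.1]
orientation: [-0.379, 1.538, 0.379]
ft_force: [0.1, -0.2, -0.5]
width: 87.9
```

Emit:
apply_moves:
  increments:
    - {"gripper": 100, "delta_pos": [2.5, 0, 0], "dr": [0, 0, 0]}
    - {"gripper": 100, "delta_pos": [2.5, 0, 0], "dr": [0, 0, 0]}
    - {"gripper": 100, "delta_pos": [2.0, 0, 0], "dr": [0, 0, 0]}
    - {"gripper": 100, "delta_pos": [1.0, 0, 0], "dr": [0, 0, 0]}
    - {"gripper": 100, "delta_pos": [0.8, 0, 0], "dr": [0, 0, 0]}

```text
t: 3.43
ee_pos: [425.1, -158.3, 11.1]
orientation: [-0.379, 1.539, 0.381]
ft_force: [-0.2, -0.8, 0.3]
width: 87.6
```

Emit:
apply_moves:
  increments:
    - {"gripper": 50, "delta_pos": [0.1, 0, 0], "dr": [0, 0, 0]}
    - {"gripper": 50, "delta_pos": [0, 0, 0], "dr": [0, 0, 0]}
    - {"gripper": 50, "delta_pos": [0, 0, 0], "dr": [0, 0, 0]}
    - {"gripper": 50, "delta_pos": [0, 0, 0], "dr": [0, 0, 0]}
    - {"gripper": 50, "delta_pos": [0, 0, 0], "dr": [0, 0, 0]}

```text
t: 3.85
ee_pos: [426.2, -158.8, 12.0]
orientation: [-0.382, 1.536, 0.38]
ft_force: [-0.5, -0.9, 2.6]
width: 58.6
```

Emit:
apply_moves:
  increments:
    - {"gripper": 20, "delta_pos": [0, 0, 0], "dr": [0, 0, 0]}
    - {"gripper": 20, "delta_pos": [0, 0, 0], "dr": [0, 0, 0]}
    - {"gripper": 20, "delta_pos": [0, 0, 0], "dr": [0, 0, 0]}
    - {"gripper": 20, "delta_pos": [0, 0, 0], "dr": [0, 0, 0]}
    - {"gripper": 20, "delta_pos": [0, 0, 0], "dr": [0, 0, 0]}

```text
t: 4.27
ee_pos: [426.2, -158.7, 11.9]
orientation: [-0.382, 1.536, 0.38]
ft_force: [-1.4, 0.4, 6.8]
width: 58.7
```

Emit:
apply_moves:
  increments:
    - {"gripper": 20, "delta_pos": [-0.5, 0, 0], "dr": [0, 0, 0]}
    - {"gripper": 20, "delta_pos": [-0.7, 0, 0], "dr": [0, 0, 0]}
    - {"gripper": 20, "delta_pos": [0, 0, 0], "dr": [0.1, 0, 0]}
    - {"gripper": 20, "delta_pos": [0, 0, 0], "dr": [0.1, 0, 0]}
    - {"gripper": 20, "delta_pos": [0, 0, 0], "dr": [0.1, 0, 0]}

```text
t: 4.68
ee_pos: [425.8, -158.6, 23.9]
orientation: [-0.143, 1.565, 0.142]
ft_force: [0.0, 0.5, -0.3]
width: 58.9
```

Emit:
apply_moves:
  increments:
    - {"gripper": 20, "delta_pos": [0, 0, 0], "dr": [0.1, 0, 0]}
    - {"gripper": 20, "delta_pos": [0, 0, 0], "dr": [0.1, 0, 0]}
    - {"gripper": 20, "delta_pos": [0, 0, 0], "dr": [0.1, 0, 0]}
    - {"gripper": 20, "delta_pos": [0, 0, 0], "dr": [0.105, 0, 0]}
    - {"gripper": 20, "delta_pos": [0, 0, 0], "dr": [0, 0, 0]}

```text
t: 5.1
ee_pos: [425.7, -158.6, 23.7]
orientation: [0.175, 1.563, -0.175]
ft_force: [0.2, -0.6, -0.9]
width: 58.3
```

Emit:
apply_moves:
  increments:
    - {"gripper": 20, "delta_pos": [0, 1.5, 0.3], "dr": [0, 0, 0]}
    - {"gripper": 20, "delta_pos": [0, 2.5, 0.5], "dr": [0, 0, 0]}
    - {"gripper": 20, "delta_pos": [0, 2.5, 0.5], "dr": [0, 0, 0]}
    - {"gripper": 20, "delta_pos": [0, 2.5, 0.5], "dr": [0, 0, 0]}
    - {"gripper": 20, "delta_pos": [0, 2.5, 0.5], "dr": [0, 0, 0]}

```text
t: 5.52
ee_pos: [473.4, -50.3, 23.6]
orientation: [0.169, 1.564, -0.169]
ft_force: [-0.1, -0.9, -0.9]
width: 58.7
```

Emit:
apply_moves:
  increments:
    - {"gripper": 20, "delta_pos": [0, 2.5, 0.5], "dr": [0, 0, 0]}
    - {"gripper": 20, "delta_pos": [0, 2.5, 0.5], "dr": [0, 0, 0]}
    - {"gripper": 20, "delta_pos": [0, 2.5, 0.5], "dr": [0, 0, 0]}
    - {"gripper": 20, "delta_pos": [0, 2.5, 0.5], "dr": [0, 0, 0]}
    - {"gripper": 20, "delta_pos": [0, 2.3, 0.4], "dr": [0, 0, 0]}

```text
t: 5.93
ee_pos: [523.8, 65.1, 23.7]
orientation: [0.169, 1.564, -0.169]
ft_force: [0.0, -0.7, -1.1]
width: 58.4
```

Emit:
apply_moves:
  increments:
    - {"gripper": 20, "delta_pos": [0, 0, 0], "dr": [0, 0, 0]}
    - {"gripper": 20, "delta_pos": [0, 0, 0], "dr": [0, 0, 0]}
    - {"gripper": 20, "delta_pos": [0, 0, 0], "dr": [0, 0, 0]}
    - {"gripper": 20, "delta_pos": [0, 0, 0], "dr": [0, 0, 0]}
    - {"gripper": 20, "delta_pos": [0, 0, 0], "dr": [0, 0, 0]}

```text
t: 6.35
ee_pos: [522.6, 62.6, 23.2]
orientation: [0.172, 1.565, -0.172]
ft_force: [-0.6, -0.2, -1.7]
width: 58.8
```

```bash
python3 - <<'E'
from workcell import ctrl
from h import *
import pickle
o=ctrl.get_obs();print(o['ee_pos'],o['orientation'],o['ft_force'])
for n in("top","side"):
    d=ctrl.get_image(n);pickle.dump(d,open(f"pics/{n}1.pkl","wb"))
    globals()[n]=ortho(d,460,660,-50,150,30,2.0)
cv2.imwrite("pics/carry.png",np.hstack([top,side])[:,:,::-1])
E
```

```text
[522.60080456  62.62277949  23.19944127] [ 0.17216852  1.56451587 -0.17244928] [-0.60210525 -0.22530131 -1.67749398]
```

View pics/carry.png

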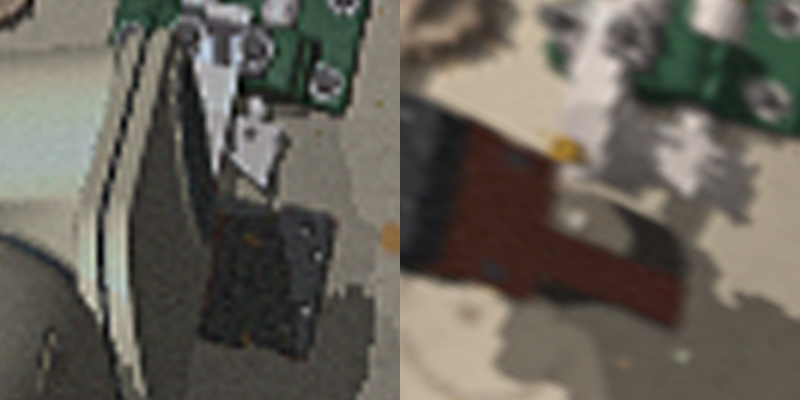

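The side half shows the single mark at (575,218), within 1 mm of where the grasp predicts. The heel is held ahead of the nest. I lower it, re-seat it flat and regrip.

Emit:
apply_moves:
  increments:
    - {"gripper": 20, "delta_pos": [0.6, 0, 0], "dr": [0, 0, 0]}
    - {"gripper": 20, "delta_pos": [0.4, 0, 0], "dr": [0, 0, 0]}
    - {"gripper": 20, "delta_pos": [0.1, 0, 0], "dr": [0, 0, 0]}
    - {"gripper": 20, "delta_pos": [0, 0, 0], "dr": [0, 0, 0]}
    - {"gripper": 20, "delta_pos": [0, 0, 0], "dr": [0, 0, 0]}

```text
t: 6.87
ee_pos: [523.0, 63.4, 12.0]
orientation: [0.172, 1.564, -0.172]
ft_force: [-0.5, -0.8, 2.4]
width: 58.6
```

Emit:
apply_moves:
  increments:
    - {"gripper": 75, "delta_pos": [0, 0, 0], "dr": [0, 0, 0]}
    - {"gripper": 75, "delta_pos": [0, 0, 0], "dr": [0, 0, 0]}
    - {"gripper": 75, "delta_pos": [0, 0, 0], "dr": [0, 0, 0]}
    - {"gripper": 75, "delta_pos": [0, 0, 0], "dr": [0, 0, 0]}
    - {"gripper": 75, "delta_pos": [0, 0, 0], "dr": [0, 0, 0]}

```text
t: 7.28
ee_pos: [523.1, 63.6, 12.1]
orientation: [0.172, 1.564, -0.172]
ft_force: [0.1, -0.3, 0.1]
width: 65.8
```

Emit:
apply_moves:
  increments:
    - {"gripper": 20, "delta_pos": [0, 0, 0], "dr": [0, 0, 0]}
    - {"gripper": 20, "delta_pos": [0, 0, 0], "dr": [0, 0, 0]}
    - {"gripper": 20, "delta_pos": [0, 0, 0], "dr": [0, 0, 0]}
    - {"gripper": 20, "delta_pos": [0, 0, 0], "dr": [0, 0, 0]}
    - {"gripper": 20, "delta_pos": [0, 0, 0], "dr": [0, 0, 0]}

```text
t: 7.7
ee_pos: [523.1, 63.6, 12.2]
orientation: [0.172, 1.564, -0.172]
ft_force: [-0.7, 0.8, -0.1]
width: 58.4
```

Emit:
apply_moves:
  increments:
    - {"gripper": 20, "delta_pos": [0, 0, 0.4], "dr": [0, 0, 0]}
    - {"gripper": 20, "delta_pos": [0, 0, 0.5], "dr": [0, 0, 0]}
    - {"gripper": 20, "delta_pos": [0, 0, 0.5], "dr": [0, 0, 0]}
    - {"gripper": 20, "delta_pos": [0, 0, 0.4], "dr": [0, 0, 0]}
    - {"gripper": 20, "delta_pos": [0, 0, 0.1], "dr": [0, 0, 0]}

```text
t: 8.12
ee_pos: [543.0, 59.3, 12.3]
orientation: [0.172, 1.563, -0.172]
ft_force: [-0.7, -0.0, 0.2]
width: 58.4
```

Emit:
apply_moves:
  increments:
    - {"gripper": 20, "delta_pos": [0, 0, 0.1], "dr": [0, 0, 0]}
    - {"gripper": 20, "delta_pos": [0, 0, 0.1], "dr": [0, 0, 0]}
    - {"gripper": 20, "delta_pos": [0, 0, 0], "dr": [0, 0, 0]}
    - {"gripper": 20, "delta_pos": [0, 0, 0], "dr": [0, 0, 0]}
    - {"gripper": 20, "delta_pos": [0, 0, 0], "dr": [0, 0, 0]}

```text
t: 8.53
ee_pos: [543.5, 59.1, 12.1]
orientation: [0.172, 1.564, -0.172]
ft_force: [0.1, -0.1, -0.4]
width: 58.9
```

Emit:
apply_moves:
  increments:
    - {"gripper": 20, "delta_pos": [0, 0, 0.1], "dr": [0, 0, 0]}
    - {"gripper": 20, "delta_pos": [0, 0, 0.1], "dr": [0, 0, 0]}
    - {"gripper": 20, "delta_pos": [0, 0, 0], "dr": [0, 0, 0]}
    - {"gripper": 20, "delta_pos": [0, 0, 0], "dr": [0, 0, 0]}
    - {"gripper": 20, "delta_pos": [0, 0, 0], "dr": [0, 0, 0]}

```text
t: 8.95
ee_pos: [545.1, 58.6, 12.1]
orientation: [0.172, 1.565, -0.172]
ft_force: [-3.5, -0.0, 2.1]
width: 58.4
```

Emit:
apply_moves:
  increments:
    - {"gripper": 20, "delta_pos": [0, 0, 0.1], "dr": [0, 0, 0]}
    - {"gripper": 20, "delta_pos": [0, 0, 0.1], "dr": [0, 0, 0]}
    - {"gripper": 20, "delta_pos": [0, 0, 0], "dr": [0, 0, 0]}
    - {"gripper": 20, "delta_pos": [0, 0, 0], "dr": [0, 0, 0]}
    - {"gripper": 20, "delta_pos": [0, 0, 0], "dr": [0, 0, 0]}

```text
t: 9.37
ee_pos: [546.5, 58.1, 12.1]
orientation: [0.172, 1.566, -0.172]
ft_force: [-5.5, -1.2, 5.1]
width: 58.7
```

Emit:
apply_moves:
  increments:
    - {"gripper": 20, "delta_pos": [0, 0, 0.1], "dr": [0, 0, 0]}
    - {"gripper": 20, "delta_pos": [0, 0, 0.1], "dr": [0, 0, 0]}
    - {"gripper": 20, "delta_pos": [0, 0, 0], "dr": [0, 0, 0]}
    - {"gripper": 20, "delta_pos": [0, 0, 0], "dr": [0, 0, 0]}
    - {"gripper": 20, "delta_pos": [0, 0, 0], "dr": [0, 0, 0]}

```text
t: 9.78
ee_pos: [547.8, 57.7, 12.1]
orientation: [0.171, 1.567, -0.172]
ft_force: [-7.6, -0.2, 6.4]
width: 58.3
```

Emit:
apply_moves:
  increments:
    - {"gripper": 20, "delta_pos": [0, 0, 0.1], "dr": [0, 0, 0]}
    - {"gripper": 20, "delta_pos": [0, 0, 0.1], "dr": [0, 0, 0]}
    - {"gripper": 20, "delta_pos": [0, 0, 0], "dr": [0, 0, 0]}
    - {"gripper": 20, "delta_pos": [0, 0, 0], "dr": [0, 0, 0]}
    - {"gripper": 20, "delta_pos": [0, 0, 0], "dr": [0, 0, 0]}

```text
t: 10.2
ee_pos: [549.0, 57.2, 12.0]
orientation: [0.171, 1.569, -0.173]
ft_force: [-9.4, 0.7, 8.7]
width: 58.7
```

```bash
python3 - <<'E'
from workcell import ctrl
from h import *
import pickle
o=ctrl.get_obs();print(o['ee_pos'],o['ft_force'],o['moment'])
for n in("top","side"):
    d=ctrl.get_image(n);pickle.dump(d,open(f"pics/{n}2.pkl","wb"))
    globals()[n]=ortho(d,500,640,0,140,22,2.8)
cv2.imwrite("pics/press.png",np.hstack([top,side])[:,:,::-1])
E
```

```text
[548.98774477  57.21733885  12.03427465] [-9.35983342  0.65213412  8.70875127] [0.04454343 1.53418487 0.03757384]
```

View pics/press.png

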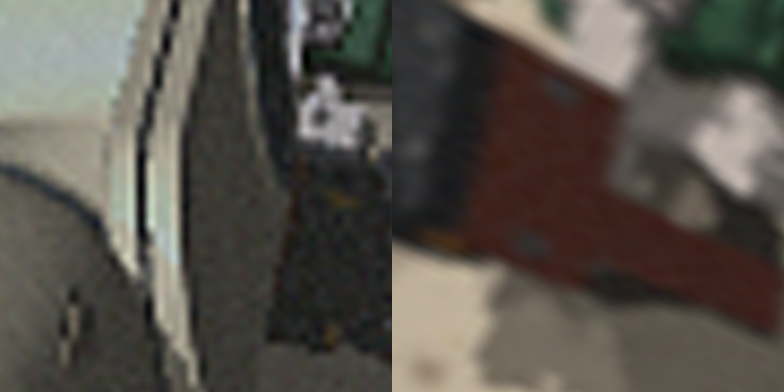

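The marks are hidden by the gripper now, so I rely on force and TCP travel. Both put the nest at about 4.5-5 mm. I'll relieve the vertical load a little and add 1 mm of push.

Emit:
apply_moves:
  increments:
    - {"gripper": 20, "delta_pos": [-0.1, 0, 0], "dr": [0, 0, 0]}
    - {"gripper": 20, "delta_pos": [0, 0, 0], "dr": [0, 0, 0]}
    - {"gripper": 20, "delta_pos": [0, 0, 0], "dr": [0, 0, 0]}
    - {"gripper": 20, "delta_pos": [0, 0, 0], "dr": [0, 0, 0]}
    - {"gripper": 20, "delta_pos": [0, 0, 0], "dr": [0, 0, 0]}

```text
t: 10.72
ee_pos: [548.7, 57.0, 12.3]
orientation: [0.171, 1.569, -0.173]
ft_force: [-7.0, 0.2, 0.7]
width: 58.5
```

Emit:
apply_moves:
  increments:
    - {"gripper": 20, "delta_pos": [0, 0, 0.1], "dr": [0, 0, 0]}
    - {"gripper": 20, "delta_pos": [0, 0, 0], "dr": [0, 0, 0]}
    - {"gripper": 20, "delta_pos": [0, 0, 0], "dr": [0, 0, 0]}
    - {"gripper": 20, "delta_pos": [0, 0, 0], "dr": [0, 0, 0]}
    - {"gripper": 20, "delta_pos": [0, 0, 0], "dr": [0, 0, 0]}

```text
t: 11.13
ee_pos: [549.4, 56.8, 12.2]
orientation: [0.171, 1.57, -0.173]
ft_force: [-7.6, -0.2, 1.2]
width: 58.6
```

Emit:
apply_moves:
  increments:
    - {"gripper": 20, "delta_pos": [0, 0, 0.1], "dr": [0, 0, 0]}
    - {"gripper": 20, "delta_pos": [0, 0, 0.1], "dr": [0, 0, 0]}
    - {"gripper": 20, "delta_pos": [0, 0, 0], "dr": [0, 0, 0]}
    - {"gripper": 20, "delta_pos": [0, 0, 0], "dr": [0, 0, 0]}
    - {"gripper": 20, "delta_pos": [0, 0, 0], "dr": [0, 0, 0]}

```text
t: 11.55
ee_pos: [550.7, 56.4, 12.1]
orientation: [0.171, 1.571, -0.173]
ft_force: [-10.2, -0.5, 2.2]
width: 58.8
```

Emit:
apply_moves:
  increments:
    - {"gripper": 20, "delta_pos": [0, 0, 0], "dr": [0, 0, 0]}
    - {"gripper": 20, "delta_pos": [0, 0, 0], "dr": [0, 0, 0]}
    - {"gripper": 20, "delta_pos": [0, 0, 0], "dr": [0, 0, 0]}
    - {"gripper": 20, "delta_pos": [0, 0, 0], "dr": [0, 0, 0]}
    - {"gripper": 20, "delta_pos": [0, 0, 0], "dr": [0, 0, 0]}

```text
t: 11.97
ee_pos: [550.7, 56.3, 12.1]
orientation: [0.171, 1.571, -0.173]
ft_force: [-9.4, -0.9, 3.5]
width: 58.7
```

Emit:
apply_moves:
  increments:
    - {"gripper": 20, "delta_pos": [0, 0, 0], "dr": [0, 0, 0]}
    - {"gripper": 20, "delta_pos": [0, 0, 0], "dr": [0, 0, 0]}
    - {"gripper": 20, "delta_pos": [0, 0, 0], "dr": [0, 0, 0]}
    - {"gripper": 20, "delta_pos": [0, 0, 0], "dr": [0, 0, 0]}
    - {"gripper": 20, "delta_pos": [0, 0, 0], "dr": [0, 0, 0]}

```text
t: 12.38
ee_pos: [550.6, 56.4, 12.1]
orientation: [0.171, 1.571, -0.173]
ft_force: [-9.1, -0.2, 1.6]
width: 58.2
```

Emit:
apply_moves:
  increments:
    - {"gripper": 20, "delta_pos": [0, 0, 0], "dr": [0, 0, 0]}
    - {"gripper": 20, "delta_pos": [0, 0, 0], "dr": [0, 0, 0]}
    - {"gripper": 20, "delta_pos": [0, 0, 0], "dr": [0, 0, 0]}
    - {"gripper": 20, "delta_pos": [0, 0, 0], "dr": [0, 0, 0]}
    - {"gripper": 20, "delta_pos": [0, 0, 0], "dr": [0, 0, 0]}

```text
t: 12.8
ee_pos: [550.7, 56.3, 12.1]
orientation: [0.171, 1.571, -0.173]
ft_force: [-9.9, -0.1, 1.8]
width: 58.6
```

Emit:
apply_moves:
  increments:
    - {"gripper": 20, "delta_pos": [0, 0, 0], "dr": [0, 0, 0]}
    - {"gripper": 20, "delta_pos": [0, 0, 0], "dr": [0, 0, 0]}
    - {"gripper": 20, "delta_pos": [0, 0, 0], "dr": [0, 0, 0]}
    - {"gripper": 20, "delta_pos": [0, 0, 0], "dr": [0, 0, 0]}
    - {"gripper": 20, "delta_pos": [0, 0, 0], "dr": [0, 0, 0]}

```text
t: 13.22
ee_pos: [550.7, 56.4, 12.1]
orientation: [0.171, 1.571, -0.173]
ft_force: [-8.2, 0.0, 1.9]
width: 58.3
```

Emit:
apply_moves:
  increments:
    - {"gripper": 20, "delta_pos": [0, 0, 0], "dr": [0, 0, 0]}
    - {"gripper": 20, "delta_pos": [0, 0, 0], "dr": [0, 0, 0]}
    - {"gripper": 20, "delta_pos": [0, 0, 0], "dr": [0, 0, 0]}
    - {"gripper": 20, "delta_pos": [0, 0, 0], "dr": [0, 0, 0]}
    - {"gripper": 20, "delta_pos": [0, 0, 0], "dr": [0, 0, 0]}

```text
t: 13.63
ee_pos: [550.7, 56.3, 12.1]
orientation: [0.171, 1.571, -0.173]
ft_force: [-9.0, 0.1, 2.6]
width: 58.6
```

Emit:
apply_moves:
  increments:
    - {"gripper": 20, "delta_pos": [0, 0, 0], "dr": [0, 0, 0]}
    - {"gripper": 20, "delta_pos": [0, 0, 0], "dr": [0, 0, 0]}
    - {"gripper": 20, "delta_pos": [0, 0, 0], "dr": [0, 0, 0]}
    - {"gripper": 20, "delta_pos": [0, 0, 0], "dr": [0, 0, 0]}
    - {"gripper": 20, "delta_pos": [0, 0, 0], "dr": [0, 0, 0]}

```text
t: 14.05
ee_pos: [550.7, 56.3, 12.1]
orientation: [0.171, 1.571, -0.173]
ft_force: [-9.5, -0.1, 3.1]
width: 58.6
```

Emit:
apply_moves:
  increments:
    - {"gripper": 20, "delta_pos": [0, 0, 0], "dr": [0, 0, 0]}
    - {"gripper": 20, "delta_pos": [0, 0, 0], "dr": [0, 0, 0]}
    - {"gripper": 20, "delta_pos": [0, 0, 0], "dr": [0, 0, 0]}
    - {"gripper": 20, "delta_pos": [0, 0, 0], "dr": [0, 0, 0]}
    - {"gripper": 20, "delta_pos": [0, 0, 0], "dr": [0, 0, 0]}

```text
t: 14.47
ee_pos: [550.7, 56.3, 12.1]
orientation: [0.171, 1.571, -0.173]
ft_force: [-8.9, -0.5, 2.2]
width: 58.6
```

```bash
python3 - <<'E'
from workcell import ctrl
from h import *
import pickle
o=ctrl.get_obs();print(o['ee_pos'],o['ft_force'],o['moment'])
from scipy.spatial.transform import Rotation as Ro
print(Ro.from_rotvec(o['orientation']).as_matrix().round(4))
d=ctrl.get_image("side");pickle.dump(d,open("pics/side3.pkl","wb"))
d0=pickle.load(open("pics/side0.pkl","rb"))
f=lambda d:cv2.resize(d["img"][120:240,230:370],None,fx=2.8,fy=4,interpolation=cv2.INTER_CUBIC)
cv2.imwrite("pics/fin.png",np.hstack([f(d0),f(d)])[:,:,::-1])
E
```

```text
[550.69639663  56.32376203  12.1493249 ] [-8.9475899  -0.54005037  2.19512796] [-0.02994196  1.65262582 -0.01009264]
[[-7.400e-03  2.169e-01  9.762e-01]
 [-7.000e-04  9.762e-01 -2.169e-01]
 [-1.000e+00 -2.300e-03 -7.100e-03]]
```

View pics/fin.png

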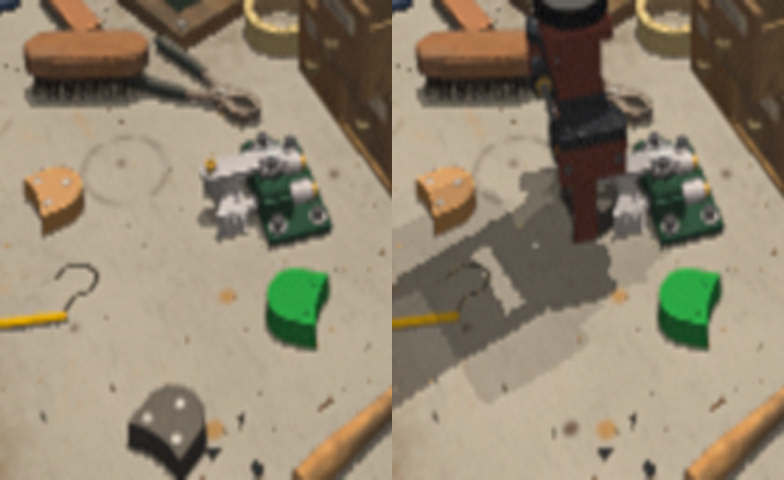

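The last picture shows the heel held in the nest at about (600,200), with the thin heel at (445,195) and the hammer unmoved. The force is steady at about 9.2 N and the tilt is 0.007 rad. I'm handing in.

```bash
python3 - <<'E'
from workcell import ctrl
ctrl.close_job();o=ctrl.get_obs();print(o['t'],o['ee_pos'],o['ft_force'])
E
```

```text
the job is handed in; nothing more can be done
the job is handed in; nothing more can be done
```

I gripped the thick heel across its sides, carried it to the jig and set it flat on the bench. I pushed it rounded end first into the nest and handed in at about t = 14.5 s, still holding it there; no verdict was reported.

**Push:** the force averaged about 9.2 N over the last 2.5 s, with readings from 8.2 to 9.9 N. The tool position did not drift by more than 0.1 mm.

**Nest travel:** my two estimates disagree a little. The force puts it at about 5.1 mm and the tool position against the jig at about 6.3 mm. Both are within the allowed range and well off the hard stop.

**Squareness:** the tool was tilted 0.007 rad and its heading was -12.5°, against about -12.6° measured for the jig.

**Not confirmed:** the gripper hid the nail mark and bush while pressing, so I could not see the mark under the bush. I inferred it from the force, the tool position and the camera check before the push, where the mark was within 1 mm of its expected place.

**Left alone:** the thin heel and the visible part of the hammer were where they started in the last picture. The tack box was out of that crop, but the arm never went near it.

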